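# Load the matching polarimeter tube and hold it bedded in its V trough

## Robot

A 6-joint arm with a two-finger parallel gripper is mounted at the origin on the work surface. World frame = base frame: x ahead of the robot, y to its left, z up, the work surface at z = 0. Lengths are in m, angles in rad, forces in N, time in s.
With the tool pointing down it reaches from about 0.3 to 0.875 m from the base axis. Payload 6.4 kg.
Tool frame: the origin (TCP) lies between the finger pads; the fingertips stand 11 mm ahead of it and the grasp point (between the pads) lies 8 mm behind it (ctrl.tcp_to_tips is the y of the fingertips in the tool frame, in m); y points along the fingers, x is the direction in which the jaws open and shut, and the axes are right-handed (so a half turn about y gives the same grasp; the last joint's range is limited). The gripper opens to 85 mm and grips with 20 to 120 N. Pads are 22 mm wide; open, the fingers measure 114 mm over their backs; the gripper's body (76 mm by 85 mm) begins 54 mm behind the grasp point. The pads swing forward as they close: fully open they stand 13 mm farther back than shut.
Start: joints at [1.008, 0.181, 1.607, -0, 1.354, -0.206], TCP at [0.201, 0.539, 0.242] pointing down, gripper open.
Joint ranges: [-2.99, 2.99], [-0.89, 2.07], [0.3, 2.58], [-1.14, 4.28], [0, 2.63], [-3.12, 3.12]. Speed limits (rad/s): [2.57, 2.57, 3.01, 3.14, 3.14, 3.14].

## Interface

Orientations are given as a unit quaternion [w, x, y, z].
In Python, from bench import ctrl gives the robot as it stands.
- The arm moves only by the tool apply_moves, never from a script. Its argument "plan" is text: rows parted by semicolons, each of 7 numbers parted by spaces: the shift along the tool's x, y, z each as a share of 0.05 m, from -1 to 1, then the turn, a rotation vector about the tool's x, y, z each as a share of 0.12 rad, from -1 to 1, then the opening, from 0 (shut) to 1 (fully open). In form: dx dy dz wx wy wz claw; .... A call has exactly 5 rows; each row shifts and turns the commanded pose from where the row before left it, along the tool's axes as they then stand; what a row does not reach is not made up. A row lasts 1/10 s, in which the tool goes at most 50 mm and 8.59 degrees, less where a joint would pass 70% of its speed; a pose out of reach is approached as far as the arm can. A call with a number of a shift or a turn outside -1 to 1 is refused whole. A call with a gripper value outside its range is refused whole. The fingers move at their own pace and stop on an object; the grip force is fixed at half the most. Time passes only in rows, so rows that do not move let the fingers close, or fill a call up. It gives the time, the measured TCP pose, the force and the opening at its end, in the units of the state.
- ctrl.get_obs(): the state, without advancing time (a new reading comes with each control period).
- ctrl.camera(name): name is "side" or "top"; returns the picture (384x512x3 uint8, red, green, blue); there is no depth.
- ctrl.get_calibration(name): a dict with "intrinsics" (3x3 intrinsics, pixels), "k1" (the pictures are not rectified: a ray, as slopes to the right and down, at radius r is drawn at 1 + k1 r^2 times it, then the intrinsics apply), "R" (3x3) and "t" (3): a world point X has camera coordinates R X + t. Camera axes: x right, y down, z forward; pixel columns grow to the right and rows downward; lengths in m; the calibration is good to about 2 mm. A picture is of the moment at which its call begins. get_calibration takes no time and is no camera call.
- ctrl.hand_in(): hands the job in, once; it reports no verdict.
Trained networks look in the newest picture that a camera, given by its name, has taken for a name from the list of things; names that differ only in an ending like _2 or _b are one class to them, and where a whole thing is asked for, a point or a joint stands for the part that bears it (a point fixed in the world has none). Each returns a list of dicts, best first, with "score" (0 to 1); they miss things now and then, are a little off and sometimes report something else, mostly with a low value. They report only what shows in the picture. A call takes as long as a camera call.
- ctrl.recognise(camera, target): "point" ([x, y, z] in m, in world coordinates, good to about 4 mm: the middle of the surface that is visible of it).
The state is a dict: "time_s": time; "q": joint angles; "dq": joint speeds; "joint_efforts": joint torques, N m; "eef_pos": TCP position; "eef_rot": TCP orientation; "wrist_force": force on the tool from outside, world axes, zero at the start; "torque": the same for the moment, N m; "opening": opening from 0.0 (shut) to 1.0 (fully open).
Only numpy, scipy, OpenCV 4.12 (cv2) and the standard library are available. Lean on these libraries where they do the work, as an engineer would, in place of code of your own. Each camera call takes 0.05 s, during which the arm holds its last target.

## Task

One tube already lies in the reference trough of the polarimeter: from the rack take the tube of the same length, lay it in the empty sample trough midway between the two housings, bedded along both faces of the V, and press it down there with roughly 10 to 20 N. The trough has no clamp, so keep pressing for the reading: finish while still holding it down. Do not drop or ram it, and leave the other tubes and everything around them where they are.

Things in the scene. Friction and masses are not known exactly. Their poses are not given: they have to be found in the camera images.
- polarimeter: two-channel polarimeter, fixed and rigid, 430 mm long (x axis, the beams' way, away from the robot), 200 mm wide (y to the left); origin under the middle of its base. White housings 108 mm tall stand at both ends, from 118 mm either side of the middle outward, two V troughs side by side between them; an opened light cover stands 106 mm tall along the right edge.
- sample_seat (a point): the empty sample trough, the left one, nearer the rack: where the centre of a well seated 26 mm tube lies, 60 mm above the bench, midway between the housings; x along the groove, y left, z up. A trough is two 90 degree V supports of polished dark steel (slippery), each 20 mm long, centred 36 mm before and behind this point, lips 55 mm above the bench; the base plate between them is 20 mm above the bench.
- reference_seat (a point): the same point of the reference trough, the right one, 90 mm from the other; a tube already lies in it
- sample_left_flank: the left-hand 45 degree contact faces of the sample trough (on both V supports); origin and axes are those of the polarimeter
- sample_right_flank: the right-hand 45 degree contact faces of the sample trough (on both V supports); origin and axes are those of the polarimeter
- rack: fixed white plastic rack to the left of the polarimeter and parallel to it, 120 mm by 224 mm; origin under its middle, x axis along the tubes. Three tubes lie in its V notches 80 mm apart, parallel to x, axes 60 mm above the bench; the notched ribs, 12 mm thick and 55 mm tall, are 36 mm before and behind its middle, and its floor is 8 mm above the bench.
- tube_1_center (a point): slim steel polarimeter tube, 200 mm long over all, 26 mm in diameter, with a 23 mm dark end ring 8 mm long and a small glass window at each end; about 190 g. This point is its centre (on its axis, half-way along); its x axis runs along the tube (both ways round are alike). At the start it lies in the reference trough or in any notch of the rack.
- tube_2_center (a point): slim steel polarimeter tube, 200 mm long over all, 26 mm in diameter, with a 23 mm dark end ring 8 mm long and a small glass window at each end; about 190 g. This point is its centre (on its axis, half-way along); its x axis runs along the tube (both ways round are alike). At the start it lies in the reference trough or in any notch of the rack.
- tube_3_center (a point): slim steel polarimeter tube, 100 mm long over all, 26 mm in diameter, with a 23 mm dark end ring 8 mm long and a small glass window at each end; about 110 g. This point is its centre (on its axis, half-way along); its x axis runs along the tube (both ways round are alike). At the start it lies in the reference trough or in any notch of the rack.
- tube_4_center (a point): slim steel polarimeter tube, 100 mm long over all, 26 mm in diameter, with a 23 mm dark end ring 8 mm long and a small glass window at each end; about 110 g. This point is its centre (on its axis, half-way along); its x axis runs along the tube (both ways round are alike). At the start it lies in the reference trough or in any notch of the rack.
- vial: small glass vial, 22 mm across, 45 mm tall, between the instrument and the rack; origin under its base; not needed, leave it alone.
- stopper: red-brown rubber stopper, 26 mm across, 24 mm tall, between the instrument and the rack; origin under its base; not needed, leave it alone.
- amber_bottle: amber glass bottle, 60 mm across, 135 mm tall, beyond the rack; origin under its base; not needed, leave it alone.
- beaker: glass beaker, 68 mm across, 90 mm tall, beyond the rack; origin under its base; not needed, leave it alone.
- dish: shallow white dish, 84 mm across, 18 mm tall, on the robot's side of the rack; origin under its base; not needed, leave it alone.
- clear_bottle: clear glass bottle, 54 mm across, 110 mm tall, to the right of the instrument; origin under its base; not needed, leave it alone.
- spatula: steel spatula, 170 mm long, lying to the right of the instrument; origin under its middle, x axis along it; not needed, leave it alone.

How it is judged:
By the outcome, as a careful person would: the job done as asked, in the order asked, and still so for the second after the job is handed in, while the arm keeps its last pose, push and grip.
It also fails if it takes over 48 s, if anything falls off the work surface, if the arm or the gripper's body presses on something with over 40 N, if the wrist force passes 120 N, or if a joint passes its speed limit or range.

## Working session

There is one attempt and no reset: what is moved stays moved. The work goes in short steps, Python scripts to look and compute and a tool call to move; the robot and the scene stay as the last step left them, time stands still between calls to the robot, and variables do not carry over. Pictures are saved under pics/ and viewed, and the job is handed in when it is done.

Besides the shell and the picture viewer there is one more tool, called after ">>>" by a JSON object that holds its "method" and its "body". apply_moves: Moves the arm, as the interface text tells. Shift numbers are shares of 0.05 m and turn numbers shares of 0.12 rad, none past 1 either way. Its arguments: {"type":"object","properties":{"plan":{"type":"string"}},"required":["plan"]}

```bash
ls; mkdir -p pics; python3 - <<'E'
from bench import ctrl
import cv2
o=ctrl.get_obs();print(o)
print(ctrl.tcp_to_tips)
for n in("side","top"):
    im=ctrl.camera(n);cv2.imwrite(f"pics/{n}0.png",im[:,:,::-1])
    c=ctrl.get_calibration(n);print(n,c)
    for t in("polarimeter","rack","tube_1_center","tube_3_center","sample_seat","reference_seat","sample_left_flank","sample_right_flank","vial","stopper"):
        try:print(t,[(r['point'],r['score']) for r in ctrl.recognise(n,t)])
        except Exception as e:print(t,e)
print(ctrl.get_obs()['time_s'])
E
```

```text
pics
{'time_s': 0.0, 'q': array([ 1.00770224e+00,  1.81553008e-01,  1.60804472e+00, -1.33530697e-05,
        1.35379802e+00, -2.06309684e-01]), 'dq': array([-6.79430964e-05,  7.99677166e-04, -5.05149225e-05, -8.39230667e-04,
       -1.89305612e-03,  1.70433524e-03]), 'joint_efforts': array([ 9.26496205e-05, -4.44890893e+01, -3.51326752e+01, -2.44264838e-04,
        9.47389053e-03,  7.31727425e-06]), 'eef_pos': array([0.20051736, 0.53831437, 0.24135967]), 'eef_rot': array([-0.58053517,  0.58104098,  0.40275685, -0.40392724]), 'wrist_force': array([-0.49090795,  0.01585466, -0.14850343]), 'torque': array([ 0.0025531 , -0.0368211 ,  0.03171573]), 'opening': 1.0015527305942349}
0.011
side {'intrinsics': array([[479.59051085,   0.        , 246.58193589],
       [  0.        , 479.59051085, 181.3732308 ],
       [  0.        ,   0.        ,   1.        ]]), 'k1': 0.0505203436056052, 'R': array([[-0.99575111, -0.09206713,  0.00183784],
       [-0.05187442,  0.54433388, -0.83726321],
       [ 0.07608402, -0.8338011 , -0.54679699]]), 't': array([0.53499991, 0.10700825, 1.19677755])}
polarimet
[... 1032 characters left out ...]
, -0.01211522, -0.98277821]]), 't': array([-0.04976539,  0.55485056,  0.91406174])}
polarimeter [([0.5367, -0.1943, 0.0743], 0.8)]
rack [([0.4719, 0.1085, 0.0039], 0.62), ([0.5804, -0.0608, 0.0223], 0.26)]
tube_1_center [([0.5363, -0.2374, 0.0706], 0.89)]
tube_3_center [([0.4908, 0.0418, 0.0738], 0.67)]
sample_seat [([0.5369, -0.203, 0.0755], 0.75), ([0.4628, 0.1991, 0.0726], 0.74), ([0.6376, 0.2297, 0.0473], 0.37)]
reference_seat [([0.5357, -0.1947, 0.075], 0.79)]
sample_left_flank [([0.4657, 0.1962, 0.0726], 0.74), ([0.552, -0.1423, 0.0448], 0.43), ([0.6397, 0.2283, 0.0475], 0.37)]
sample_right_flank [([0.5302, -0.1506, 0.0495], 0.4)]
vial []
stopper [([0.5755, -0.0622, 0.0236], 0.62)]
1.1
```

View pics/side0.png

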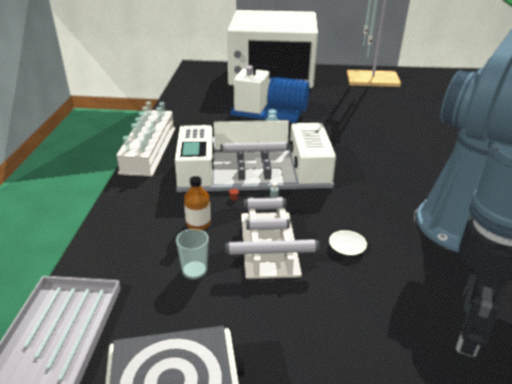

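View pics/top0.png

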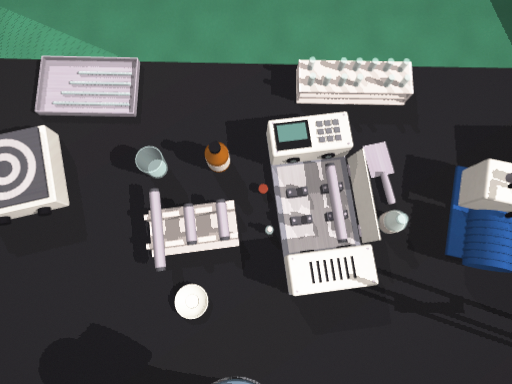

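Side view: the reference tube (around 255,147) is long. In the rack, the long tube is the outermost one at (272,246), and the two near the instrument are short. The top view agrees: the long tube is at (157,229) and the reference tube at (336,203). I'll enlarge the crops to measure precisely.

```bash
python3 - <<'E'
import cv2
t=cv2.imread("pics/top0.png");s=cv2.imread("pics/side0.png")
def sv(im,x0,y0,x1,y1,k,n):
    c=cv2.resize(im[y0:y1,x0:x1],None,fx=k,fy=k,interpolation=cv2.INTER_CUBIC)
    for i in range(x0,x1,10):
        cv2.putText(c,str(i),((i-x0)*k,8),0,.3,(0,255,255),1); cv2.line(c,((i-x0)*k,10),((i-x0)*k,14),(0,255,255),1)
    for j in range(y0,y1,10): cv2.putText(c,str(j),(0,(j-y0)*k+3),0,.3,(0,255,255),1)
    cv2.imwrite(n,c)
sv(t,130,180,250,280,6,"pics/c_t1.png")
sv(t,260,105,385,300,3,"pics/c_t2.png")
sv(s,215,190,325,285,6,"pics/c_s1.png")
sv(s,170,115,340,205,4,"pics/c_s2.png")
E
```

```text
(no output)
```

View pics/c_t1.png

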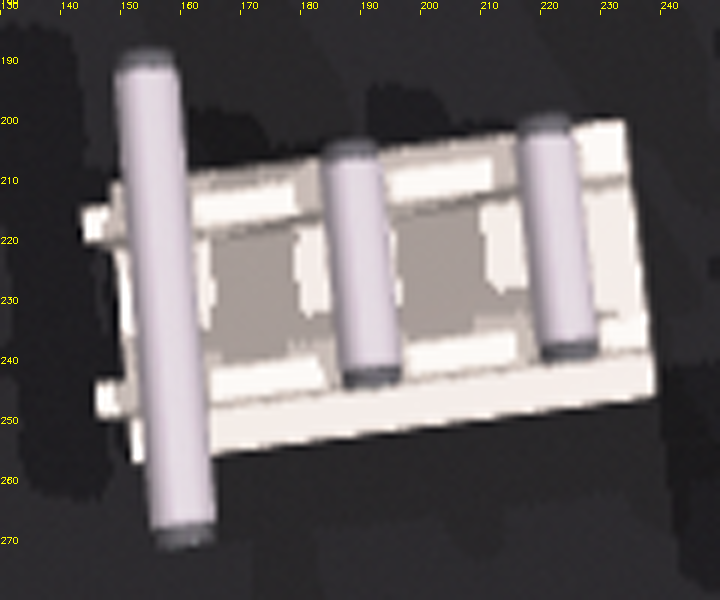

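View pics/c_t2.png

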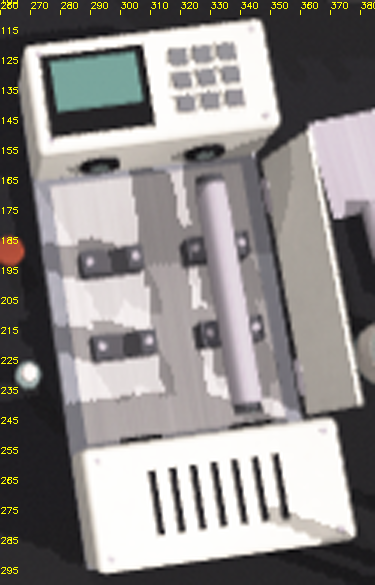

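View pics/c_s1.png

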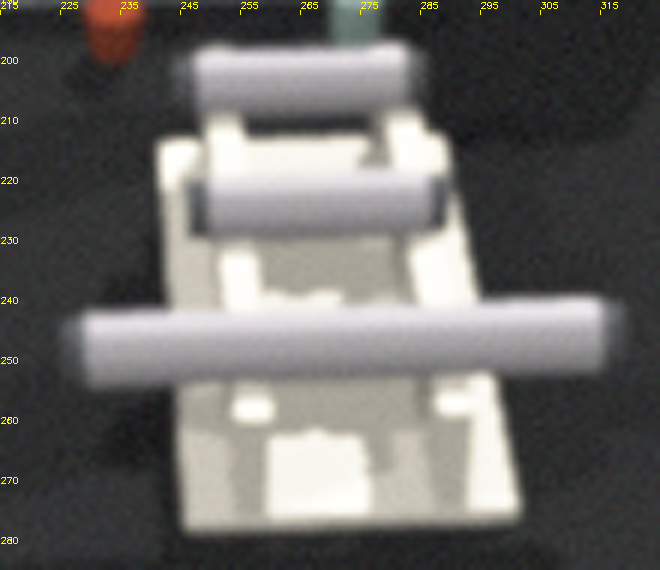

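View pics/c_s2.png

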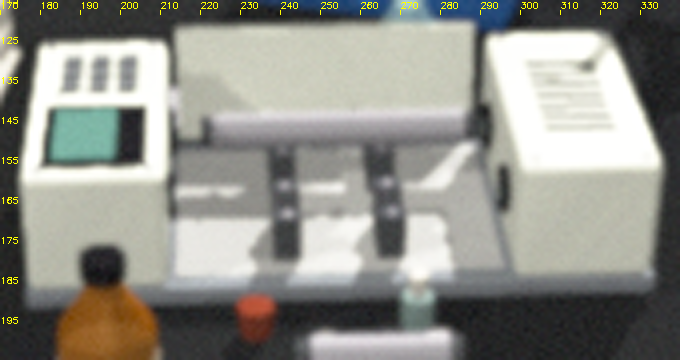

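```bash
cat > h.py <<'E'
import numpy as np, cv2
from bench import ctrl
from scipy.optimize import least_squares
def proj(n,X):
    c=ctrl.get_calibration(n);P=np.atleast_2d(X)@c['R'].T+c['t'];s=P[:,:2]/P[:,2:]
    r2=(s**2).sum(1,keepdims=True);s=s*(1+c['k1']*r2);K=c['intrinsics']
    return s@K[:2,:2].T+K[:2,2]
def place(p,L):
    x,y,a,z=p;L=np.atleast_2d(L);c,s=np.cos(a),np.sin(a)
    return np.c_[x+c*L[:,0]-s*L[:,1],y+s*L[:,0]+c*L[:,1],L[:,2]+z]
E
python3 - <<'E'
from h import *
T=lambda a,b:(260+a/3-.33,105+b/3-.33)
S=lambda a,b:(170+a/4-.4,115+b/4-.4)
h=.108
obs=[("top",(.215,.1,h),T(22,45)),("top",(.215,-.1,h),T(262,20)),("top",(.118,-.1,h),T(281,123)),("top",(.118,.1,h),T(38,157)),
("top",(-.118,.1,h),T(76,452)),("top",(-.118,-.1,h),T(330,420)),("top",(-.215,-.1,h),T(355,535)),("top",(-.215,.1,h),T(95,572)),
("side",(.215,.1,h),S(22,167)),("side",(.118,.1,h),S(165,167)),("side",(.118,-.1,h),S(167,42)),("side",(-.118,.1,h),S(510,165)),("side",(-.215,.1,h),S(663,158)),("side",(-.118,-.1,h),S(485,38)),
("side",(-.215,.1,.0),S(655,288)),("side",(.215,.1,0.),S(27,307))]
def f(p): return np.concatenate([proj(n,place(p,l))[0]-np.array(u) for n,l,u in obs])
r=least_squares(f,[.53,-.18,-.1,0],loss='soft_l1');print(r.x);print(f(r.x).reshape(-1,2).round(1))
p=r.x
np.save('pol.npy',p)
# long rack tube: x,y,yaw,z ; edges midlines
t1=lambda a,b:(130+a/6-.4,180+b/6-.4); s1=lambda a,b:(215+a/6-.4,190+b/6-.4)
def tube(name,half,ob):
    # ob: list of (cam, axial frac or None, px) - silhouette midline points & ends
    def f(q):
        out=[]
        for n,k,u in ob:
            a,b=proj(n,place(q,[[-half,0,0],[half,0,0]]));d=(b-a)/np.linalg.norm(b-a)
            if k=='m': out.append(np.cross(d,np.array(u)-a))
            else: 
                E=proj(n,place(q,[[k*half,.0115*np.cos(t),.0115*np.sin(t)] for t in np.linspace(0,6.28,40)]))
                v=E@d; out.append(np.dot(u,d)-(v.max() if k>0 else v.min()))
        return np.array(out)
    r=least_squares(f,[ob[0][3] if len(ob[0])>3 else .46,.2,-.1,.06] if name=='A' else [.53,-.23,-.1,.06]);print(name,r.x,r.fun.round(2));return r.x
A=tube('A',.1,[("top",'m',t1(148,80)),("top",'m',t1(182,515)),("top",1,t1(147,47)),("top",-1,t1(186,549)),
("side",'m',s1(100,349)),("side",'m',s1(590,335)),("side",1,s1(60,350)),("side",-1,s1(625,334))])
B=tube('B',.1,[("top",'m',T(210,190)),("top",'m',T(246,395)),("top",1,T(208,175)),("top",-1,T(249,412)),
("side",'m',S(220,128)),("side",'m',S(460,125))])
# inst-frame position of reference tube
def inv(p,q):
    c,s=np.cos(p[2]),np.sin(p[2]);d=q[:2]-p[:2];return c*d[0]+s*d[1],-s*d[0]+c*d[1]
print("ref in pol",inv(p,B), "A in pol",inv(p,A))
# predicted V block lips for sample seat using ref+90mm: overlay
im={n:cv2.imread(f"pics/{n}0.png") for n in("top","side")}
seatref=inv(p,B)
for n in im:
    k=4 if n=="side" else 3;x0,y0,x1,y1=(170,115,340,205) if n=="side" else (260,105,385,300)
    c=cv2.resize(im[n][y0:y1,x0:x1],None,fx=k,fy=k,interpolation=cv2.INTER_CUBIC)
    for sy in(.045,):
      for sx in(-.036,.036):
        q=[[sx+a,sy+b,.055] for a,b in((-.01,-.02),(.01,-.02),(.01,.02),(-.01,.02))]
        u=((proj(n,place(p,q))-[x0,y0])*k+k/2).astype(int);cv2.polylines(c,[u],True,(0,255,0),1)
    for sx0,sx1 in((-.215,-.118),(.118,.215)):
        u=((proj(n,place(p,[[sx0,-.1,h],[sx1,-.1,h],[sx1,.1,h],[sx0,.1,h]]))-[x0,y0])*k+k/2).astype(int);cv2.polylines(c,[u],True,(0,0,255),1)
    cv2.imwrite(f"pics/ov_{n}.png",c)
E
```

```text
[ 0.53637955 -0.19298533  0.1342291   0.00353224]
[[-0.4 -1.6]
 [ 0.2 -2.3]
 [ 0.5  0.9]
 [-0.5 -0.9]
 [ 0.3 -0.5]
 [ 1.5 -0.6]
 [ 0.8  4. ]
 [-0.1  3. ]
 [-2.4  1.9]
 [-0.7  1.2]
 [ 0.3 -1.8]
 [ 3.3 -0.1]
 [ 1.8  0.9]
 [ 0.4 -2.2]
 [-0.3  2.5]
 [-0.4  1.2]]
A [0.46608833 0.19850659 0.13597198 0.0605447 ] [ 0.13  0.09  0.81 -0.12 -0.17 -0.04 -0.08 -0.5 ]
B [ 0.53849681 -0.23984065  0.14132356  0.06100481] [-0.18  0.09 -0.54  0.51  0.38 -0.21]
ref in pol (np.float64(-0.004172261447355876), np.float64(-0.04671720052411613)) A in pol (np.float64(-0.017266980277435222), np.float64(0.39737718664471305))<stdin>:21: DeprecationWarning: Arrays of 2-dimensional vectors are deprecated. Use arrays of 3-dimensional vectors instead. (deprecated in NumPy 2.0)
```

View pics/ov_top.png

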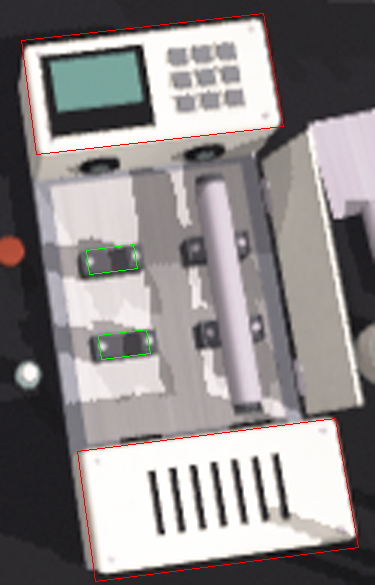

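View pics/ov_side.png

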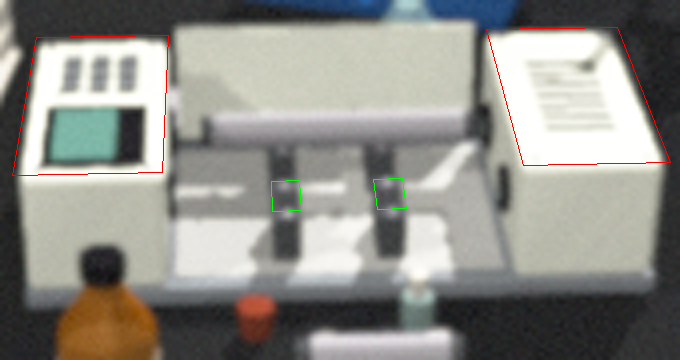

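```bash
python3 - <<'E'
import cv2
t=cv2.imread("pics/top0.png");s=cv2.imread("pics/side0.png")
a=cv2.resize(t[180:235,280:355],None,fx=10,fy=10,interpolation=cv2.INTER_CUBIC)
b=cv2.resize(s[145:185,225:285],None,fx=12,fy=12,interpolation=cv2.INTER_CUBIC)
a=cv2.convertScaleAbs(a,alpha=1.6,beta=10);b=cv2.convertScaleAbs(b,alpha=1.6,beta=10)
cv2.imwrite("pics/z_t.png",a);cv2.imwrite("pics/z_s.png",b)
E
```

```text
(no output)
```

View pics/z_t.png

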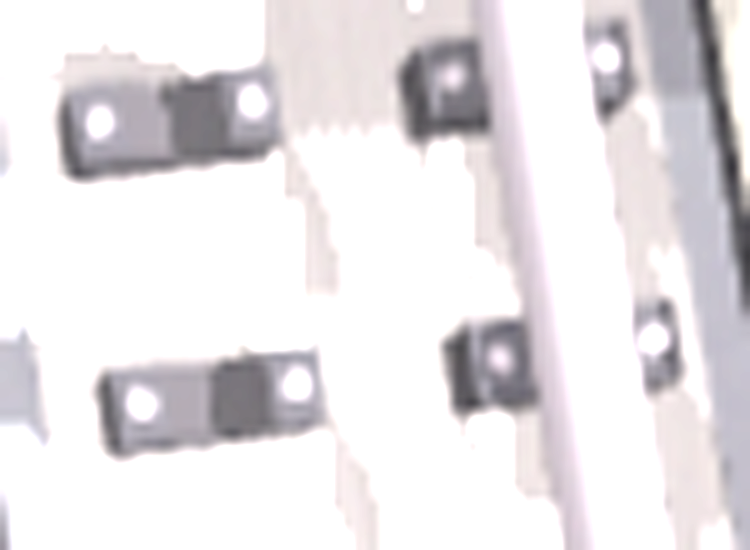

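View pics/z_s.png

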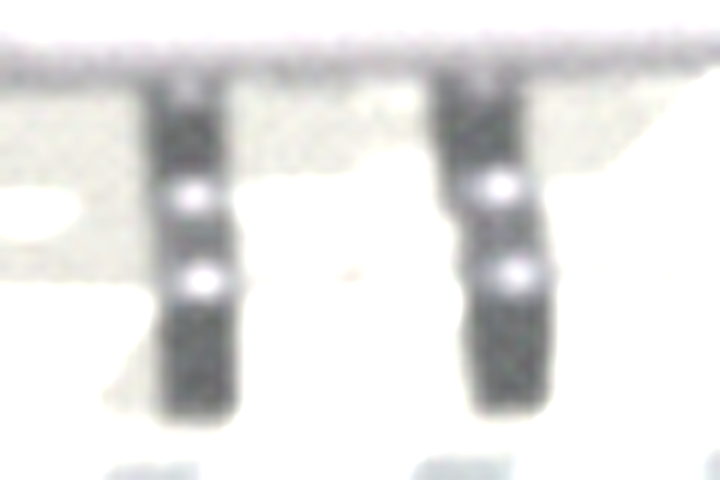

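```bash
cat >> h.py <<'E'
def tri(u,v,g=(.53,-.15,.05)):
    return least_squares(lambda X:np.r_[proj('top',X)[0]-u,proj('side',X)[0]-v],g)
E
python3 - <<'E'
from h import *
t=lambda a,b:np.array([280+a/10-.45,180+b/10-.45]); s=lambda a,b:np.array([225+a/12-.46,145+b/12-.46])
P={}
for k,u,v in [("fL",t(100,122),s(203,282)),("fR",t(253,102),s(194,195)),("nL",t(141,405),s(516,274)),("nR",t(297,384),s(499,187))]:
    r=tri(u,v);P[k]=r.x;print(k,r.x.round(4),r.fun.round(2))
m=sum(P.values())/4;print("mid",m)
f=(P['fL']+P['fR'])/2;n=(P['nL']+P['nR'])/2
d=f-n;print("len",np.linalg.norm(d),"yaw",np.arctan2(d[1],d[0]))
e=(P['fL']+P['nL']-P['fR']-P['nR'])/2;print("w",np.linalg.norm(e),"yaw",np.arctan2(-e[0],e[1]))
# top only, z=.055 plane
def atz(n,u,z):
    return least_squares(lambda q:proj(n,[q[0],q[1],z])[0]-u,[.53,-.15]).x
for nm,pts in(("sample",[(100,122),(253,102),(141,405),(297,384)]),("ref",[(453,77),(606,57),(500,358),(653,340)])):
    print(nm,np.mean([atz('top',t(*p),.055) for p in pts],0))
ps=[atz('side',s(*p),.055) for p in[(203,282),(194,195),(516,274),(499,187)]];print("side sample",np.mean(ps,0))
p=np.load('pol.npy');print("pol fit seat +45",place(p,[[0,.045,.06]]))
E
```

```text
fL [ 0.5639 -0.1258  0.0549] [-0.01  0.26 -0.28 -0.06]
fR [ 0.5697 -0.1643  0.0549] [-0.01  0.19 -0.2  -0.05]
nL [ 0.4928 -0.1355  0.0552] [-0.01  0.21 -0.23 -0.04]
nR [ 0.4987 -0.1743  0.0551] [-0.01  0.13 -0.14 -0.03]
mid [ 0.53126354 -0.15000066  0.05502855]
len 0.07176873235363719 yaw 0.13779548977068487
w 0.039086419903818705 yaw 0.15092089601149958
sample [ 0.53176198 -0.15002725]
ref [ 0.54436512 -0.23912937]
side sample [ 0.53064915 -0.14986471]
pol fit seat +45 [[ 0.53035736 -0.14839011  0.06353224]]
```

```bash
cat >> h.py <<'E'
from scipy.spatial.transform import Rotation as Ro
def rot(): 
    o=ctrl.get_obs();q=o['eef_rot'];return Ro.from_quat([q[1],q[2],q[3],q[0]]),o
def target(yaw,s=1):
    x=s*np.array([-np.sin(yaw),np.cos(yaw),0]);y=np.array([0,0,-1.]);z=np.cross(x,y);return Ro.from_matrix(np.c_[x,y,z])
def togo(pos,yaw,s=None):
    R,o=rot()
    for ss in((1,-1) if s is None else (s,)):
        d=(R.inv()*target(yaw,ss)).as_rotvec()
        print("s",ss,"rotvec/.12",(d/.12).round(2),"shift/.05 toolaxes",(R.inv().apply(np.array(pos)-o['eef_pos'])/.05).round(3), "in target frame",(target(yaw,ss).inv().apply(np.array(pos)-o['eef_pos'])/.05).round(3))
    print("pos",o['eef_pos'].round(4),"F",o['wrist_force'].round(2),"T",o['torque'].round(3),"open",round(o['opening'],3),"t",o['time_s'],"q",o['q'].round(2))
E
python3 -c "
from h import *
R,o=rot();print(R.as_matrix().round(3))
togo([.4661,.1985,.20],.138)"
```

```text
[[ 0.349 -0.    -0.937]
 [ 0.937  0.     0.349]
 [ 0.    -1.     0.   ]]
s 1 rotvec/.12 [-0.   -4.12  0.  ] shift/.05 toolaxes [-4.525  0.846 -7.349] in target frame [-7.472  0.846 -4.319]
s -1 rotvec/.12 [-0.   22.06 -0.  ] shift/.05 toolaxes [-4.525  0.846 -7.349] in target frame [7.472 0.846 4.319]
pos [0.2008 0.5388 0.2423] F [-0.29 -0.3  -0.12] T [-0.025 -0.031 -0.039] open 0.999 t 1.1 q [ 1.01  0.18  1.61  0.    1.35 -0.21]
```

>>> {"method": "apply_moves", "body": {"plan": "-0.5 0 -0.7 0 -0.82 0 1; -0.5 0 -0.7 0 -0.82 0 1; -0.6 0 -0.7 0 -0.82 0 1; -0.6 0 -0.6 0 -0.82 0 1; -0.7 0 -0.6 0 -0.82 0 1"}}

```text
time_s: 1.6
eef_pos: [0.3421, 0.368, 0.2425]
eef_rot: [-0.464, 0.464, 0.534, -0.533]
wrist_force: [0.1, 1.1, -0.4]
opening: 1.002
```

```bash
python3 -c "
from h import *
togo([.4661,.1985,.20],.138,1)"
```

```text
s 1 rotvec/.12 [0.   0.02 0.  ] shift/.05 toolaxes [-3.703  0.85  -1.982] in target frame [-3.699  0.851 -1.989]
pos [0.3421 0.368  0.2425] F [ 0.07  1.1  -0.35] T [-0.01  -0.041  0.033] open 1.002 t 1.6 q [ 0.59  0.02  1.79  0.    1.34 -1.13]
```

>>> {"method": "apply_moves", "body": {"plan": "-0.8 0.1 -0.4 0 0 0 1; -0.8 0.15 -0.4 0 0 0 1; -0.8 0.2 -0.4 0 0 0 1; -0.8 0.2 -0.4 0 0 0 1; -0.5 0.2 -0.39 0 0.02 0 1"}}

```text
time_s: 2.1
eef_pos: [0.4661, 0.1968, 0.1997]
eef_rot: [-0.466, 0.466, 0.532, -0.532]
wrist_force: [0.7, 0.7, 0.3]
opening: 0.999
```

```bash
python3 -c "
from h import *
togo([.4661,.1985,.068],.138,1)
for n in('side','top'): cv2.imwrite(f'pics/{n}1.png',ctrl.camera(n)[:,:,::-1])
a=cv2.imread('pics/side1.png');cv2.imwrite('pics/side1c.png',cv2.resize(a[130:300,180:360],None,fx=4,fy=3.5))
"
```

```text
s 1 rotvec/.12 [ 0.01 -0.06 -0.  ] shift/.05 toolaxes [ 3.500e-02  2.634e+00 -2.000e-03] in target frame [ 0.034  2.634 -0.004]
pos [0.4661 0.1968 0.1997] F [0.65 0.73 0.31] T [ 0.008 -0.04   0.006] open 0.999 t 2.1 q [ 0.16  0.07  1.82 -0.    1.25 -1.54]
```

View pics/side1c.png

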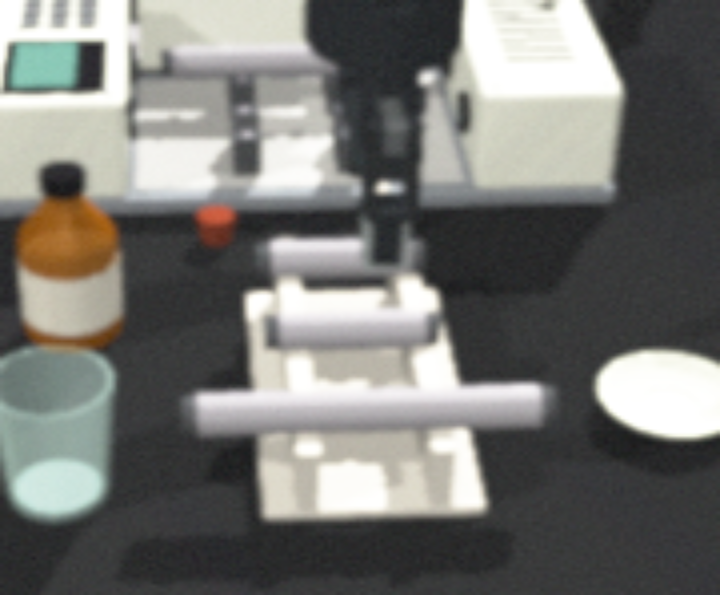

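>>> {"method": "apply_moves", "body": {"plan": "0.034 0.6 0 0 -0.06 0 1; 0 0.8 0 0 0 0 1; 0 0.8 0 0 0 0 1; 0 0.5 0 0 0 0 1; 0 0.23 0 0 0 0 1"}}

```text
time_s: 2.7
eef_pos: [0.4625, 0.2014, 0.051]
eef_rot: [0.465, -0.463, -0.533, 0.535]
wrist_force: [-0.3, 0.1, 0.2]
opening: 1.003
```

```bash
python3 -c "
from h import *
togo([.4661,.1985,.053],.138,1)
for n in('side','top'): cv2.imwrite(f'pics/{n}2.png',ctrl.camera(n)[:,:,::-1])
a=cv2.imread('pics/side2.png')[170:290,200:340];b=cv2.imread('pics/top2.png')[170:290,110:250]
cv2.imwrite('pics/c2.png',cv2.resize(np.hstack([a,b]),None,fx=2.85,fy=2.85,interpolation=cv2.INTER_CUBIC))
"
```

```text
s 1 rotvec/.12 [-0.04  0.02  0.  ] shift/.05 toolaxes [-0.067 -0.041 -0.063] in target frame [-0.066 -0.04  -0.063]
pos [0.4625 0.2014 0.051 ] F [-0.32  0.07  0.2 ] T [0.001 0.022 0.013] open 1.003 t 2.7 q [ 0.17  0.3   1.91  0.    0.94 -1.54]
```

View pics/c2.png

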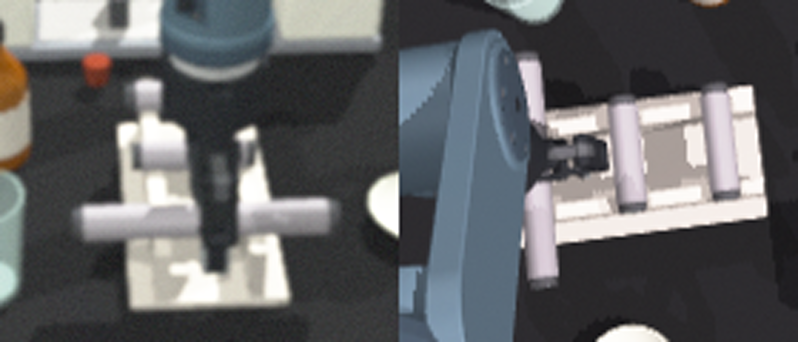

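The side view shows the fingers straddling the long tube near its middle, and the top view shows clearance to the neighbouring tube. I'll trim the offset before closing.

```bash
python3 -c "
from h import *
togo([.4661,.1985,.053],.138,1)"
```

```text
s 1 rotvec/.12 [-0.02  0.02  0.  ] shift/.05 toolaxes [-0.063 -0.016 -0.044] in target frame [-0.063 -0.016 -0.044]
pos [0.4635 0.2013 0.0522] F [-0.73 -0.2   0.64] T [ 0.044  0.014 -0.034] open 1.001 t 2.8 q [ 0.17  0.29  1.91  0.    0.94 -1.54]
```

>>> {"method": "apply_moves", "body": {"plan": "-0.05 0 -0.01 0 0 0 1; 0 0 0 0 0 0 1; 0 0 0 0 0 0 1; 0 0 0 0 0 0 1; 0 0 0 0 0 0 0.85"}}

```text
time_s: 3.3
eef_pos: [0.466, 0.1986, 0.0539]
eef_rot: [-0.464, 0.464, 0.534, -0.533]
wrist_force: [-0.2, -0.4, -0.6]
opening: 0.863
```

```bash
python3 -c "
from h import *
togo([.4661,.1985,.053],.138,1)"
```

```text
s 1 rotvec/.12 [0.01 0.02 0.  ] shift/.05 toolaxes [-0.003  0.017 -0.002] in target frame [-0.003  0.017 -0.002]
pos [0.466  0.1986 0.0539] F [-0.24 -0.37 -0.57] T [-0.007  0.009  0.001] open 0.863 t 3.3 q [ 0.17  0.29  1.91  0.    0.94 -1.54]
```

Centred to within 0.2 mm, so I'll close the gripper in stages.

>>> {"method": "apply_moves", "body": {"plan": "0 0 0 0 0 0 0.7; 0 0 0 0 0 0 0.55; 0 0 0 0 0 0 0.42; 0 0 0 0 0 0 0.38; 0 0 0 0 0 0 0.35"}}

```text
time_s: 3.8
eef_pos: [0.4656, 0.1986, 0.0532]
eef_rot: [0.464, -0.464, -0.534, 0.534]
wrist_force: [-0.1, 0.1, -0.1]
opening: 0.35
```

>>> {"method": "apply_moves", "body": {"plan": "0 0 0 0 0 0 0.3; 0 0 0 0 0 0 0.2; 0 0 0 0 0 0 0; 0 0 0 0 0 0 0; 0 0 0 0 0 0 0"}}

```text
time_s: 4.3
eef_pos: [0.4657, 0.1983, 0.0535]
eef_rot: [0.464, -0.464, -0.534, 0.534]
wrist_force: [-1.3, -4.3, 4.6]
opening: 0.282
```

```bash
python3 -c "
from h import *
togo([.4661,.1985,.053],.138,1)"
```

```text
s 1 rotvec/.12 [-0.    0.02 -0.  ] shift/.05 toolaxes [ 0.002  0.009 -0.009] in target frame [ 0.002  0.009 -0.009]
pos [0.4657 0.1983 0.0535] F [-1.32 -4.26  4.56] T [-0.71   0.291  0.013] open 0.282 t 4.3 q [ 0.17  0.29  1.91 -0.    0.94 -1.54]
```

>>> {"method": "apply_moves", "body": {"plan": "0 -0.2 0 0 0 0 0; 0 -0.5 0 0 0 0 0; 0 -0.8 0 0 0 0 0; 0 -0.8 0 0 0 0 0; 0 -0.6 0 0 0 0 0"}}

```text
time_s: 4.8
eef_pos: [0.466, 0.1992, 0.2011]
eef_rot: [-0.463, 0.464, 0.535, -0.533]
wrist_force: [1.0, -0.4, -1.3]
opening: 0.282
```

>>> {"method": "apply_moves", "body": {"plan": "0 0 0 0 0 0 0; 0 0 0 0 0 0 0; 0 0 0 0 0 0 0; 0 0 0 0 0 0 0; 0 0 0 0 0 0 0"}}

```text
time_s: 5.3
eef_pos: [0.4648, 0.1985, 0.1968]
eef_rot: [0.464, -0.463, -0.533, 0.534]
wrist_force: [-0.3, 0.0, -2.1]
opening: 0.282
```

```bash
python3 -c "
from h import *
togo([.531,-.15,.2],.139,1)
for n in('side','top'): cv2.imwrite(f'pics/{n}3.png',ctrl.camera(n)[:,:,::-1])
a=cv2.imread('pics/side3.png')[130:290,180:360];b=cv2.imread('pics/top3.png')[150:310,90:270]
cv2.imwrite('pics/c3.png',cv2.resize(np.hstack([a,b]),None,fx=2.2,fy=2.2,interpolation=cv2.INTER_CUBIC))
"
```

```text
s 1 rotvec/.12 [-0.02  0.01  0.  ] shift/.05 toolaxes [-7.086 -0.064 -0.339] in target frame [-7.085 -0.063 -0.345]
pos [0.4648 0.1985 0.1968] F [-0.31  0.01 -2.06] T [-0.01   0.021  0.03 ] open 0.282 t 5.3 q [ 0.17  0.07  1.82  0.    1.25 -1.54]
```

View pics/c3.png

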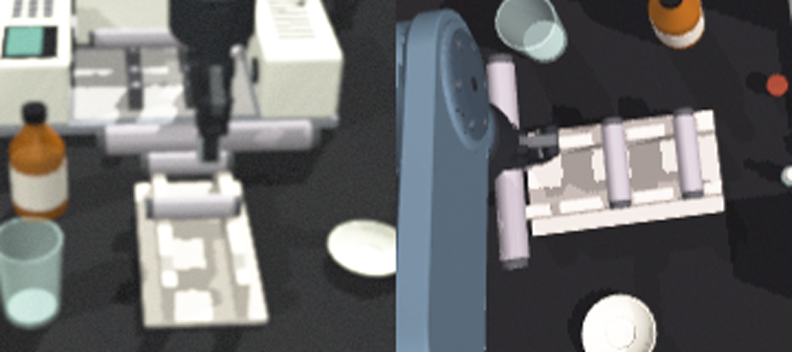

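The tube is gripped and level, and the weight reads about 2 N. The neighbouring tubes haven't moved. Next I carry it over the instrument.

>>> {"method": "apply_moves", "body": {"plan": "-0.4 0 -0.04 0 0 0 0; -0.8 0 -0.04 0 0 0 0; -0.9 0 -0.04 0 0 0 0; -0.9 0 -0.04 0 0 0 0; -0.9 0 -0.04 0 0 0 0"}}

```text
time_s: 5.9
eef_pos: [0.5027, 0.0053, 0.1981]
eef_rot: [-0.464, 0.464, 0.534, -0.534]
wrist_force: [1.1, 0.4, -1.0]
opening: 0.282
```

>>> {"method": "apply_moves", "body": {"plan": "-0.9 0 -0.04 0 0 0 0; -0.9 0 -0.04 0 0 0 0; -0.7 0 -0.04 0 0 0 0; -0.45 0 -0.02 0 0 0 0; -0.23 0 0 0 0 0 0"}}

```text
time_s: 6.4
eef_pos: [0.5319, -0.1518, 0.1979]
eef_rot: [0.465, -0.464, -0.533, 0.533]
wrist_force: [-0.6, 0.2, -1.5]
opening: 0.287
```

>>> {"method": "apply_moves", "body": {"plan": "0 0 0 0 0 0 0; 0 0 0 0 0 0 0; 0 0 0 0 0 0 0; 0 0 0 0 0 0 0; 0 0 0 0 0 0 0"}}

```text
time_s: 6.9
eef_pos: [0.5319, -0.1487, 0.1984]
eef_rot: [-0.463, 0.463, 0.534, -0.534]
wrist_force: [0.5, 0.8, -1.9]
opening: 0.281
```

```bash
python3 -c "
from h import *
togo([.531,-.15,.12],.139,1)
for n in('side','top'): cv2.imwrite(f'pics/{n}4.png',ctrl.camera(n)[:,:,::-1])
a=cv2.imread('pics/side4.png')[80:210,160:350];b=cv2.imread('pics/top4.png')[100:310,230:400]
cv2.imwrite('pics/s4.png',cv2.resize(a,None,fx=4,fy=4,interpolation=cv2.INTER_CUBIC))
cv2.imwrite('pics/t4.png',cv2.resize(b,None,fx=2.8,fy=2.8,interpolation=cv2.INTER_CUBIC))
togo([.531,-.15,.12],.139,1)
"
```

```text
s 1 rotvec/.12 [ 0.    0.02 -0.  ] shift/.05 toolaxes [-0.023  1.569  0.022] in target frame [-0.023  1.569  0.021]
pos [ 0.5319 -0.1487  0.1984] F [ 0.48  0.77 -1.91] T [-0.028  0.008 -0.015] open 0.281 t 6.9 q [-0.49  0.17  1.71  0.    1.26 -2.2 ]
s 1 rotvec/.12 [ 0.    0.01 -0.  ] shift/.05 toolaxes [-0.016  1.568  0.021] in target frame [-0.016  1.568  0.02 ]
pos [ 0.5319 -0.149   0.1984] F [ 0.02  1.   -1.41] T [0.007 0.007 0.034] open 0.282 t 7.0 q [-0.49  0.17  1.71  0.    1.26 -2.2 ]
```

View pics/s4.png

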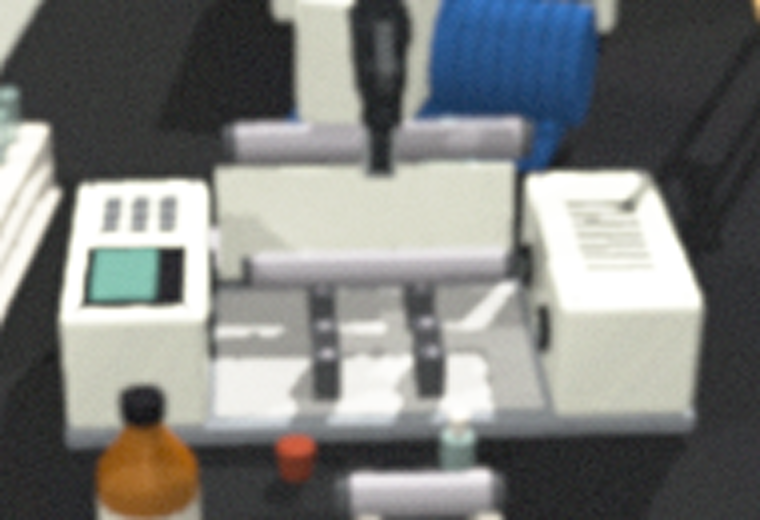

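View pics/t4.png

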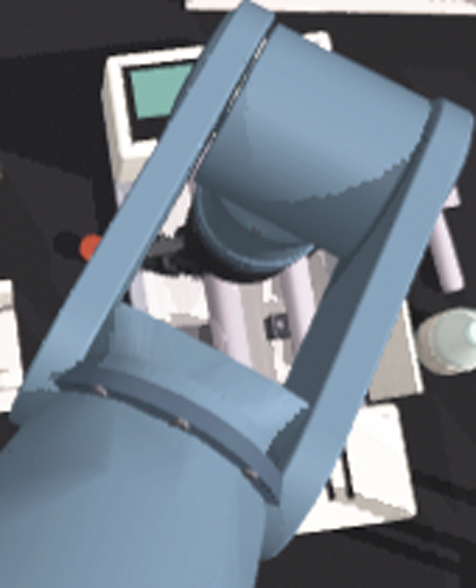

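```bash
python3 - <<'E'
from h import *
im=cv2.imread('pics/side4.png')
yaw=.137;c=np.array([.5319,-.149])
def f(q):  # axial offset, z mid, pitch
    out=[]
    def X(a,r=None,t=0):
        p=np.array([c[0],c[1],q[1]])+(q[0]+a)*np.array([np.cos(yaw),np.sin(yaw),q[2]])
        return p
    a,b=proj('side',[X(-.1),X(.1)]);d=(b-a)/np.linalg.norm(b-a)
    n=np.array([-d[1],d[0]])
    nrm=np.array([-np.sin(yaw),np.cos(yaw),0])
    for u in((250,144),(520,139)):
        u=np.array([160+u[0]/4-.4,80+u[1]/4-.4]);out.append(n@(u-a))
    for k,u in((.1,(226,142)),(-.1,(534,139))):
        u=np.array([160+u[0]/4-.4,80+u[1]/4-.4])
        E=proj('side',[X(k)+.0115*(np.cos(t)*nrm+np.sin(t)*np.array([0,0,1])) for t in np.linspace(0,6.28,40)])
        v=E@d;out.append(u@d-(v.max() if k>0 else v.min()))
    return np.array(out)
r=least_squares(f,[0,.205,0]);print(r.x,r.fun)
E
```

```text
[-0.00106698  0.20424128 -0.00049381] [ 0.00624362  0.01614831 -0.22252274  0.22505778]
```

>>> {"method": "apply_moves", "body": {"plan": "-0.02 0.3 0 0 0.01 0 0; 0 0.6 0 0 0 0 0; 0 0.7 0 0 0 0 0; 0 0.6 0 0 0 0 0; 0 0.3 0 0 0 0 0"}}

```text
time_s: 7.5
eef_pos: [0.5297, -0.1495, 0.0694]
eef_rot: [0.466, -0.462, -0.533, 0.534]
wrist_force: [-0.5, 0.3, -1.6]
opening: 0.285
```

>>> {"method": "apply_moves", "body": {"plan": "0 0 0 0 0 0 0; 0 0 0 0 0 0 0; 0 0 0 0 0 0 0; 0 0 0 0 0 0 0; 0 0 0 0 0 0 0"}}

```text
time_s: 8.0
eef_pos: [0.5328, -0.1509, 0.0745]
eef_rot: [-0.463, 0.465, 0.534, -0.533]
wrist_force: [0.5, -0.1, -2.1]
opening: 0.283
```

```bash
python3 -c "
from h import *
togo([.532,-.15,.054],.139,1)
for n in('side',): cv2.imwrite(f'pics/{n}5.png',ctrl.camera(n)[:,:,::-1])
a=cv2.imread('pics/side5.png')[100:200,170:340]
cv2.imwrite('pics/s5.png',cv2.resize(a,None,fx=4.5,fy=4.5,interpolation=cv2.INTER_CUBIC))
togo([.532,-.15,.054],.139,1)
"
```

```text
s 1 rotvec/.12 [ 0.02 -0.   -0.01] shift/.05 toolaxes [0.021 0.41  0.013] in target frame [0.021 0.41  0.012]
pos [ 0.5328 -0.1509  0.0745] F [ 0.54 -0.09 -2.14] T [-0.009  0.004  0.034] open 0.283 t 8.0 q [-0.49  0.34  1.78  0.    1.01 -2.2 ]
s 1 rotvec/.12 [ 0.01 -0.   -0.01] shift/.05 toolaxes [0.019 0.405 0.01 ] in target frame [0.019 0.405 0.009]
pos [ 0.5326 -0.1509  0.0743] F [-0.47  0.81 -1.36] T [-0.006  0.01  -0.022] open 0.286 t 8.05 q [-0.49  0.34  1.78 -0.    1.01 -2.2 ]
```

View pics/s5.png

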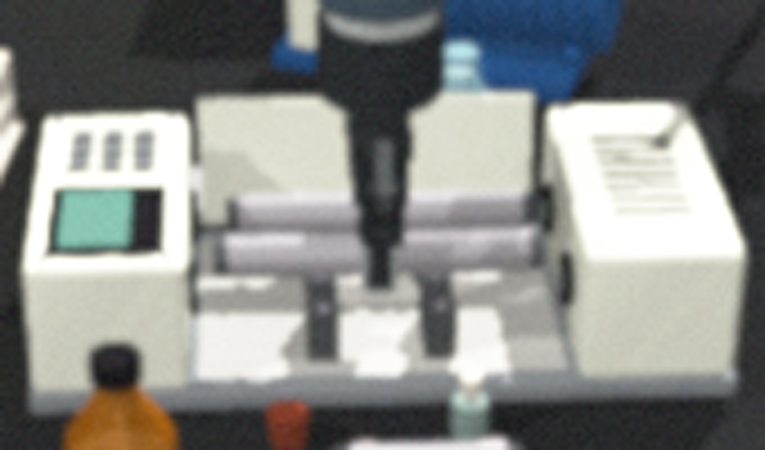

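The tube hangs centred between the housings, over the sample trough, with the V supports at (320,310) and (438,310) in the crop. I'll lower it gently.

>>> {"method": "apply_moves", "body": {"plan": "0.015 0.1 0 0 0 0 0; 0 0.1 0 0 0 0 0; 0 0.07 0 0 0 0 0; 0 0.03 0 0 0 0 0; 0 0.0 0 0 0 0 0"}}

```text
time_s: 8.55
eef_pos: [0.5316, -0.1497, 0.0578]
eef_rot: [0.464, -0.464, -0.533, 0.534]
wrist_force: [0.2, 0.1, -1.9]
opening: 0.283
```

>>> {"method": "apply_moves", "body": {"plan": "0 0.01 0 0 0 0 0; 0 0.01 0 0 0 0 0; 0 0.01 0 0 0 0 0; 0 0.01 0 0 0 0 0; 0 0.0 0 0 0 0 0"}}

```text
time_s: 9.05
eef_pos: [0.5319, -0.1499, 0.0563]
eef_rot: [0.464, -0.464, -0.533, 0.533]
wrist_force: [0.2, -0.6, -2.1]
opening: 0.281
```

```bash
python3 -c "
from h import *
togo([.532,-.15,.054],.139,1)"
```

```text
s 1 rotvec/.12 [-0. -0.  0.] shift/.05 toolaxes [-0.003  0.045 -0.002] in target frame [-0.003  0.045 -0.002]
pos [ 0.5319 -0.1499  0.0563] F [ 0.23 -0.58 -2.09] T [ 0.006 -0.029 -0.003] open 0.281 t 9.05 q [-0.49  0.37  1.79 -0.    0.98 -2.2 ]
```

>>> {"method": "apply_moves", "body": {"plan": "0 0.01 0 0 0 0 0; 0 0.01 0 0 0 0 0; 0 0.01 0 0 0 0 0; 0 0.01 0 0 0 0 0; 0 0.0 0 0 0 0 0"}}

```text
time_s: 9.55
eef_pos: [0.5318, -0.1498, 0.0542]
eef_rot: [0.464, -0.464, -0.533, 0.533]
wrist_force: [0.4, -0.3, -1.4]
opening: 0.287
```

```bash
python3 -c "
from h import *
togo([.532,-.15,.054],.139,1)"
```

```text
s 1 rotvec/.12 [-0. -0.  0.] shift/.05 toolaxes [-0.004  0.004 -0.003] in target frame [-0.004  0.004 -0.003]
pos [ 0.5318 -0.1498  0.0542] F [ 0.42 -0.3  -1.4 ] T [ 0.025  0.017 -0.039] open 0.287 t 9.55 q [-0.49  0.38  1.79 -0.    0.98 -2.2 ]
```

>>> {"method": "apply_moves", "body": {"plan": "0 0.01 0 0 0 0 0; 0 0.01 0 0 0 0 0; 0 0 0 0 0 0 0; 0 0 0 0 0 0 0; 0 0.0 0 0 0 0 0"}}

```text
time_s: 10.05
eef_pos: [0.5322, -0.1502, 0.0536]
eef_rot: [0.464, -0.464, -0.533, 0.533]
wrist_force: [0.4, -2.7, 0.6]
opening: 0.286
```

>>> {"method": "apply_moves", "body": {"plan": "0 0.01 0 0 0 0 0; 0 0.01 0 0 0 0 0; 0 0 0 0 0 0 0; 0 0 0 0 0 0 0; 0 0.0 0 0 0 0 0"}}

```text
time_s: 10.55
eef_pos: [0.5323, -0.1503, 0.0535]
eef_rot: [0.464, -0.464, -0.533, 0.534]
wrist_force: [-1.7, -1.5, 8.5]
opening: 0.285
```

Contact: Fz rose to 8.5 N with little lateral force. I'll ease the push and open just enough for the tube to settle in the V. Then I'll press from above with closed fingertips, so that both flanks carry load.

>>> {"method": "apply_moves", "body": {"plan": "0 -0.02 0 0 0 0 0; 0 0 0 0 0 0 0; 0 0 0 0 0 0 0.32; 0 0 0 0 0 0 0.36; 0 0 0 0 0 0 0.4"}}

```text
time_s: 11.05
eef_pos: [0.5314, -0.1493, 0.0528]
eef_rot: [-0.465, 0.464, 0.533, -0.533]
wrist_force: [-0.1, 0.2, -0.6]
opening: 0.402
```

>>> {"method": "apply_moves", "body": {"plan": "0 0 0 0 0 0 0.5; 0 0 0 0 0 0 0.55; 0 0 0 0 0 0 0.55; 0 0 0 0 0 0 0.55; 0 0 0 0 0 0 0.55"}}

```text
time_s: 11.55
eef_pos: [0.5319, -0.1498, 0.0533]
eef_rot: [-0.464, 0.464, 0.533, -0.533]
wrist_force: [0.7, -0.1, 0.5]
opening: 0.551
```

```bash
python3 -c "
from h import *
togo([.532,-.15,.1],.139,1)
for n in('side',): cv2.imwrite(f'pics/{n}6.png',ctrl.camera(n)[:,:,::-1])
a=cv2.imread('pics/side6.png')[100:200,170:340]
cv2.imwrite('pics/s6.png',cv2.resize(a,None,fx=4.5,fy=4.5,interpolation=cv2.INTER_CUBIC))
"
```

```text
s 1 rotvec/.12 [ 0. -0.  0.] shift/.05 toolaxes [-0.003 -0.934 -0.002] in target frame [-0.003 -0.934 -0.002]
pos [ 0.5319 -0.1498  0.0533] F [ 0.66 -0.05  0.53] T [-0.014 -0.036  0.064] open 0.551 t 11.55 q [-0.49  0.38  1.79  0.    0.98 -2.2 ]
```

View pics/s6.png

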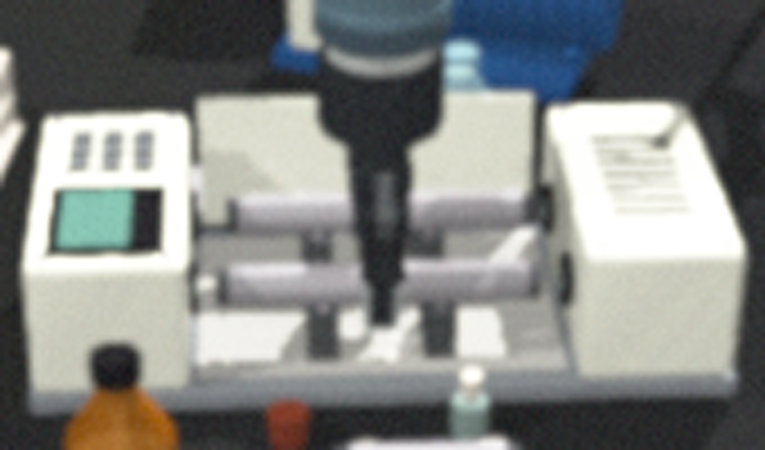

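The released tube rests in both V supports, level, with its ends at (222,283) and (540,275). I'll raise, close, then press.

>>> {"method": "apply_moves", "body": {"plan": "0 -0.1 0 0 0 0 0.55; 0 -0.3 0 0 0 0 0.55; 0 -0.3 0 0 0 0 0.55; 0 -0.2 0 0 0 0 0.55; 0 -0.1 0 0 0 0 0.55"}}

```text
time_s: 12.1
eef_pos: [0.533, -0.1504, 0.1056]
eef_rot: [-0.463, 0.465, 0.534, -0.533]
wrist_force: [-0.3, 0.1, 0.9]
opening: 0.548
```

>>> {"method": "apply_moves", "body": {"plan": "0 0 0 0 0 0 0.55; 0 0 0 0 0 0 0.3; 0 0 0 0 0 0 0; 0 0 0 0 0 0 0; 0 0 0 0 0 0 0"}}

```text
time_s: 12.6
eef_pos: [0.5316, -0.1497, 0.1028]
eef_rot: [0.464, -0.464, -0.533, 0.534]
wrist_force: [-0.1, -0.9, -0.2]
opening: 0.002
```

```bash
python3 -c "
from h import *
togo([.5315,-.15,.084],.139,1)
for n in('side','top'): cv2.imwrite(f'pics/{n}7.png',ctrl.camera(n)[:,:,::-1])
a=cv2.imread('pics/side7.png')[100:200,170:340]
cv2.imwrite('pics/s7.png',cv2.resize(a,None,fx=4.5,fy=4.5,interpolation=cv2.INTER_CUBIC))
"
```

```text
s 1 rotvec/.12 [-0.01 -0.    0.  ] shift/.05 toolaxes [-0.006  0.376  0.003] in target frame [-0.005  0.376  0.003]
pos [ 0.5316 -0.1497  0.1028] F [-0.11 -0.9  -0.24] T [-0.007  0.012 -0.005] open 0.002 t 12.6 q [-0.49  0.3   1.77 -0.    1.07 -2.2 ]
```

View pics/s7.png

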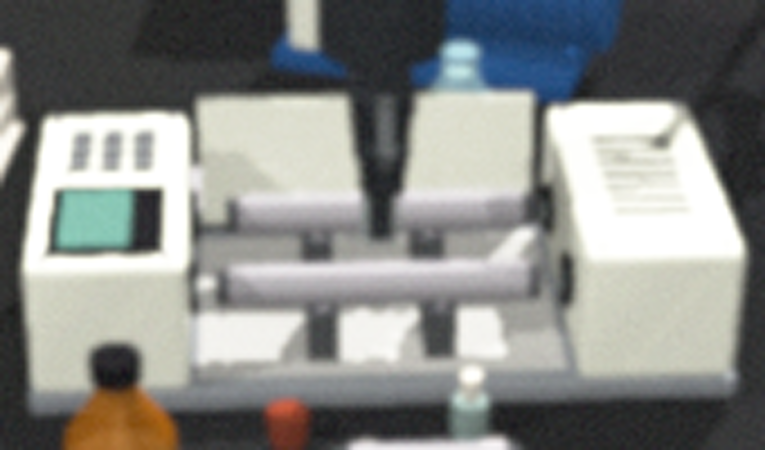

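```bash
python3 - <<'E'
from h import *
yaw=.139;c=np.array([.531,-.150])
def f(q):
    X=lambda a:np.array([c[0],c[1],q[1]])+(q[0]+a)*np.array([np.cos(yaw),np.sin(yaw),q[2]])
    a,b=proj('side',[X(-.1),X(.1)]);d=(b-a)/np.linalg.norm(b-a);n=np.array([-d[1],d[0]]);nrm=np.array([-np.sin(yaw),np.cos(yaw),0])
    px=lambda u:np.array([170+u[0]/4.5-.4,100+u[1]/4.5-.4]);out=[n@(px(u)-a) for u in((240,285),(520,280))]
    for k,u in((.1,(217,284)),(-.1,(541,279))):
        E=proj('side',[X(k)+.0115*(np.cos(t)*nrm+np.sin(t)*np.array([0,0,1])) for t in np.linspace(0,6.28,40)]);v=E@d
        out.append(px(u)@d-(v.max() if k>0 else v.min()))
    return np.array(out)
r=least_squares(f,[0,.06,0]);print(r.x,r.fun)
E
```

```text
[0.00042105 0.06018295 0.00553103] [ 0.01519483  0.01890896 -0.34466661  0.3487632 ]
```

The seated tube is 0.4 mm off centre along the groove and its axis is 60.2 mm high, so it is well seated. Now I descend with the closed fingertips.

>>> {"method": "apply_moves", "body": {"plan": "-0.005 0.1 0 0 0 0 0; 0 0.1 0 0 0 0 0; 0 0.08 0 0 0 0 0; 0 0.03 0 0 0 0 0; 0 0 0 0 0 0 0"}}

```text
time_s: 13.2
eef_pos: [0.5316, -0.15, 0.0873]
eef_rot: [0.464, -0.464, -0.533, 0.534]
wrist_force: [0.0, -0.5, -0.4]
opening: 0.001
```

>>> {"method": "apply_moves", "body": {"plan": "0 0.01 0 0 0 0 0; 0 0.01 0 0 0 0 0; 0 0.01 0 0 0 0 0; 0 0 0 0 0 0 0; 0 0 0 0 0 0 0"}}

```text
time_s: 13.7
eef_pos: [0.5319, -0.1501, 0.0864]
eef_rot: [-0.464, 0.464, 0.533, -0.533]
wrist_force: [0.5, -0.9, -0.1]
opening: -0.002
```

>>> {"method": "apply_moves", "body": {"plan": "0 0.01 0 0 0 0 0; 0 0.01 0 0 0 0 0; 0 0.01 0 0 0 0 0; 0 0 0 0 0 0 0; 0 0 0 0 0 0 0"}}

```text
time_s: 14.2
eef_pos: [0.5319, -0.1501, 0.0848]
eef_rot: [0.464, -0.464, -0.533, 0.533]
wrist_force: [-0.4, -1.2, -0.4]
opening: 0.002
```

>>> {"method": "apply_moves", "body": {"plan": "0 0.01 0 0 0 0 0; 0 0.01 0 0 0 0 0; 0 0 0 0 0 0 0; 0 0 0 0 0 0 0; 0 0 0 0 0 0 0"}}

```text
time_s: 14.7
eef_pos: [0.532, -0.1501, 0.084]
eef_rot: [-0.464, 0.464, 0.533, -0.533]
wrist_force: [-0.0, 0.7, 3.1]
opening: 0.001
```

Contact at the expected height, 3 N.

>>> {"method": "apply_moves", "body": {"plan": "0 0.01 0 0 0 0 0; 0 0.01 0 0 0 0 0; 0 0 0 0 0 0 0; 0 0 0 0 0 0 0; 0 0 0 0 0 0 0"}}

```text
time_s: 15.2
eef_pos: [0.5321, -0.1502, 0.0838]
eef_rot: [0.464, -0.464, -0.533, 0.534]
wrist_force: [-4.1, 1.4, 10.8]
opening: 0.003
```

>>> {"method": "apply_moves", "body": {"plan": "0 0.004 0.006 0 0 0 0; 0 0.004 0 0 0 0 0; 0 0 0 0 0 0 0; 0 0 0 0 0 0 0; 0 0 0 0 0 0 0"}}

```text
time_s: 15.7
eef_pos: [0.5321, -0.1502, 0.0838]
eef_rot: [-0.464, 0.464, 0.534, -0.533]
wrist_force: [-4.2, 2.3, 12.5]
opening: -0.001
```

>>> {"method": "apply_moves", "body": {"plan": "0 0 0 0 0 0 0; 0 0 0 0 0 0 0; 0 0 0 0 0 0 0; 0 0 0 0 0 0 0; 0 0 0 0 0 0 0"}}

```text
time_s: 16.2
eef_pos: [0.5321, -0.1502, 0.0838]
eef_rot: [-0.464, 0.464, 0.534, -0.533]
wrist_force: [-5.0, 1.7, 11.9]
opening: -0.0
```

```bash
python3 -c "
from h import *
togo([.5315,-.15,.084],.139,1)
for n in('side','top'): cv2.imwrite(f'pics/{n}8.png',ctrl.camera(n)[:,:,::-1])
a=cv2.imread('pics/side8.png')[100:200,170:340]
cv2.imwrite('pics/s8.png',cv2.resize(a,None,fx=4.5,fy=4.5,interpolation=cv2.INTER_CUBIC))
togo([.5315,-.15,.084],.139,1)
"
```

```text
s 1 rotvec/.12 [ 0.01  0.   -0.  ] shift/.05 toolaxes [ 0.006 -0.004  0.011] in target frame [ 0.006 -0.004  0.011]
pos [ 0.5321 -0.1502  0.0838] F [-5.01  1.66 11.93] T [ 0.338  0.656 -0.031] open -0.0 t 16.2 q [-0.49  0.33  1.78  0.    1.03 -2.2 ]
s 1 rotvec/.12 [ 0.01 -0.   -0.  ] shift/.05 toolaxes [ 0.006 -0.004  0.011] in target frame [ 0.006 -0.004  0.011]
pos [ 0.5321 -0.1502  0.0838] F [-3.98  3.27 12.6 ] T [0.43  0.675 0.054] open 0.002 t 16.3 q [-0.49  0.33  1.78  0.    1.03 -2.2 ]
```

View pics/s8.png

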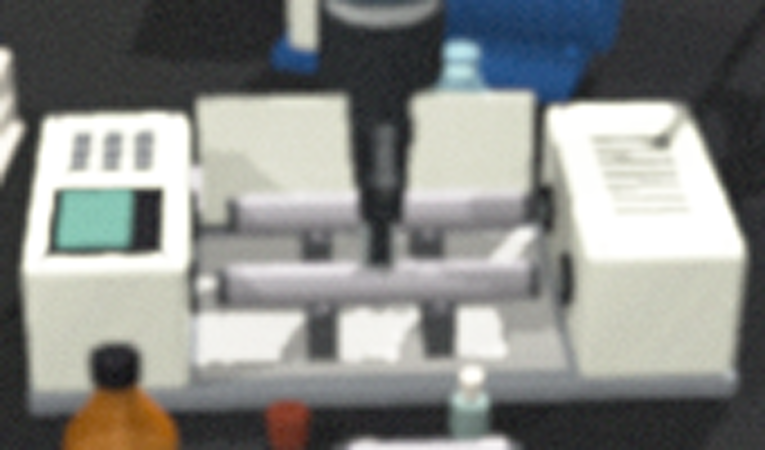

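View pics/side8.png

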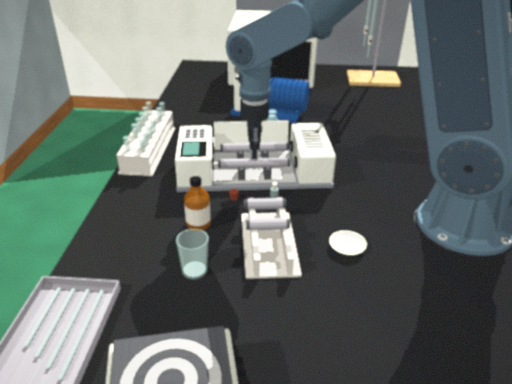

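The tube hasn't moved and the fingertips bear on its middle at about (380,262) in the crop. I'll take off most of the sideways load and bring the push to about 15 N.

>>> {"method": "apply_moves", "body": {"plan": "0.005 0.005 0.01 0 0 0 0; 0 0.005 0 0 0 0 0; 0 0 0 0 0 0 0; 0 0 0 0 0 0 0; 0 0 0 0 0 0 0"}}

```text
time_s: 16.8
eef_pos: [0.5321, -0.1502, 0.0838]
eef_rot: [-0.463, 0.465, 0.534, -0.533]
wrist_force: [-2.7, 3.2, 14.4]
opening: -0.001
```

>>> {"method": "apply_moves", "body": {"plan": "0 0 0 0 0 0 0; 0 0 0 0 0 0 0; 0 0 0 0 0 0 0; 0 0 0 0 0 0 0; 0 0 0 0 0 0 0"}}

```text
time_s: 17.3
eef_pos: [0.532, -0.1502, 0.0838]
eef_rot: [-0.463, 0.465, 0.534, -0.533]
wrist_force: [-4.3, 2.8, 14.1]
opening: -0.001
```

>>> {"method": "apply_moves", "body": {"plan": "0.01 0 0.01 0 0 0 0; 0 0 0 0 0 0 0; 0 0 0 0 0 0 0; 0 0 0 0 0 0 0; 0 0 0 0 0 0 0"}}

```text
time_s: 17.8
eef_pos: [0.532, -0.1501, 0.0838]
eef_rot: [-0.463, 0.465, 0.534, -0.533]
wrist_force: [-1.4, 1.8, 13.2]
opening: -0.001
```

>>> {"method": "apply_moves", "body": {"plan": "0 0 0 0 0 0 0; 0 0 0 0 0 0 0; 0 0 0 0 0 0 0; 0 0 0 0 0 0 0; 0 0 0 0 0 0 0"}}

```text
time_s: 18.3
eef_pos: [0.532, -0.1502, 0.0838]
eef_rot: [-0.463, 0.465, 0.534, -0.533]
wrist_force: [-1.7, 0.6, 12.6]
opening: 0.0
```

```bash
python3 - <<'E'
from h import *
for i in range(5):
    cv2.imwrite(f'pics/side9_{i}.png',ctrl.camera('side')[:,:,::-1]); o=ctrl.get_obs(); print(o['wrist_force'].round(1),o['torque'].round(2),o['eef_pos'].round(4))
a=cv2.imread('pics/side9_4.png')[100:200,170:340]
cv2.imwrite('pics/s9.png',cv2.resize(a,None,fx=4.5,fy=4.5,interpolation=cv2.INTER_CUBIC))
E
```

```text
[-1.6  1.9 13. ] [0.25 0.25 0.01] [ 0.532  -0.1502  0.0838]
[-2.2  0.5 12.6] [ 0.2   0.25 -0.01] [ 0.532  -0.1502  0.0838]
[-1.4  1.5 11.8] [0.17 0.2  0.02] [ 0.532  -0.1502  0.0838]
[-1.6  1.4 12.2] [ 0.24  0.27 -0.  ] [ 0.532  -0.1501  0.0838]
[-1.9  0.8 12.8] [ 0.19  0.31 -0.  ] [ 0.532  -0.1502  0.0838]
```

View pics/s9.png

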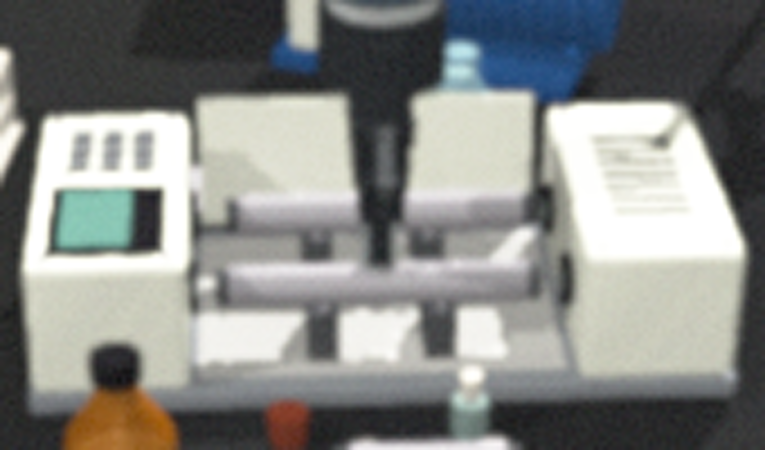

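Sideways load is now low. I'll push slightly harder to sit mid-band.

>>> {"method": "apply_moves", "body": {"plan": "0.002 0.01 0.004 0 0 0 0; 0 0.003 0 0 0 0 0; 0 0 0 0 0 0 0; 0 0 0 0 0 0 0; 0 0 0 0 0 0 0"}}

```text
time_s: 19.05
eef_pos: [0.532, -0.1502, 0.0837]
eef_rot: [-0.463, 0.465, 0.534, -0.533]
wrist_force: [-3.4, 1.4, 17.5]
opening: 0.006
```

>>> {"method": "apply_moves", "body": {"plan": "0 0 0 0 0 0 0; 0 0 0 0 0 0 0; 0 0 0 0 0 0 0; 0 0 0 0 0 0 0; 0 0 0 0 0 0 0"}}

```text
time_s: 19.55
eef_pos: [0.532, -0.1502, 0.0838]
eef_rot: [-0.463, 0.465, 0.534, -0.533]
wrist_force: [-3.4, 2.7, 16.1]
opening: 0.003
```

>>> {"method": "apply_moves", "body": {"plan": "0 0 0 0 0 0 0; 0 0 0 0 0 0 0; 0 0 0 0 0 0 0; 0 0 0 0 0 0 0; 0 0 0 0 0 0 0"}}

```text
time_s: 20.05
eef_pos: [0.532, -0.1502, 0.0837]
eef_rot: [-0.463, 0.465, 0.534, -0.533]
wrist_force: [-2.4, -0.1, 15.9]
opening: -0.0
```

Steady at about 16 N, with the tube seated. I'll hand it in.

```bash
python3 -c "
from bench import ctrl
o=ctrl.get_obs();print(o['wrist_force'],o['time_s']);print(ctrl.hand_in())"
```

```text
[-2.40858261 -0.10187324 15.88820182] 20.05
the job is handed in; nothing more can be done
None
```

The 200 mm tube now lies in the sample trough, held down by the closed fingertips at about 16 N. I handed the job in at 20 s; `hand_in()` gives no verdict.

I took the long tube from the outermost rack notch, since the reference tube is also a long one. I lowered it until the force showed contact, let go so it could settle in the V, and then pressed on its middle from above.

- **Seating:** before pressing, the side camera put the tube 0.4 mm off the middle along the groove, with its axis 60.2 mm high (60 mm expected). That is one view with the sideways position assumed, because the arm blocks the top camera.
- **Tilt:** the same fit gave a slope of about 0.006 rad, roughly the limit of what I could read from the picture. The tube looked level on both supports.
- **Press force:** the last reading was 15.9 N down, after 17.5 and 16.1 N in the half-second checks before it. Sideways force was about 2–3 N, which leaves both faces of the V loaded.
- **Surroundings:** the pictures show the other tubes, the vial, the stopper and the rest of the scene where they were.
- **Disagreement:** the first instrument pose, fitted to the housing corners, was off by up to 4 pixels and about 2 mm from the seat. I used the V-support studs instead, which matched the 55 mm lip height and the 90 mm trough spacing.

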